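Clear the jammed grinding-ball dispenser

TASK

The ball dispenser is jammed: a stray steel end cap lies wedged in its outlet and holds back the four grinding balls. Nudge the cap back up the sloping floor, clear of the opening, so that the balls can run out into the catch tray (do not lift the balls out), and take the cap out of the hopper and lay it gently, flat, in the parts dish. When all four balls are in the tray and the cap is in the dish, slide the shutter fully closed, leaving the bottle, beaker and wrench alone.

Things in the scene. Friction and masses are not known exactly. Their poses are not given: they have to be found in the camera images.
- chute: Fixed ball dispenser of white and steel sheet, 162 mm wide (x), 300 mm long (y). Origin: underside centre on the bench, z up. Its +y part is an open-topped hopper (inside x -75 to 75, y -40 to 135 mm, wall tops at 104 mm). Its flat steel floor slopes down towards -y at 0.17 rad, 45 mm high at the lip (y = -40), 75 mm at y = 135. Beyond and below the lip is the open catch tray.
- lip (a point): Middle of the outlet's lower edge: 45 mm high, at x = 0, y = -40 mm of the dispenser; axes as the dispenser's. The outlet is a gap 44 mm wide, open above, between two upright funnel walls (from x = +/-75, y = 52 to x = +/-22, y = -40 mm of the dispenser, tops at 100 mm) and two upright plates just outside them (y = -43 to -47, x = +/-26 to +/-75, tops at 87 mm).
- tray_floor (a point): Centre of the catch tray's floor, 5 mm above the bench (inside 150 mm in x by 107 mm in y, walls to 62 mm above the bench). Axes as the dispenser's.
- shutter (a joint): Outlet shutter's slide, m: 0 = open (plate beside the outlet, on the dispenser's +x side), 0.060 = fully closed at its stop (plate centred across the outlet); grows as it moves to the dispenser's -x. Starts at 0 to 0.010, stays where left, moves at about 1.5 N. Plate 52 mm wide, 4 mm thick, at the dispenser's y = -50 mm, from 43 to 85 mm above the bench.
- shutter_knob (a point): Centre of the top of the shutter's upright black knob, a cylinder 18 mm across and 26 mm tall on a ledge at the plate's top, 16 mm to the tray side (-y) of the plate; it stands from 87 to 113 mm above the bench; moves with the shutter.
- cap: Loose dark steel end cap: flat round disc 52 mm across, 22 mm tall, 0.15 to 0.31 kg. Origin: centre of its underside, z along its axis. It starts lying flat on the sloping floor, wedged against both corners of the outlet, its origin about 18 mm uphill of the lip and its upper rim about 12 mm beyond it, holding back the balls. On the slope it stays where left; a push of 2 to 5 N along the slope moves it.
- dish: Fixed shallow square aluminium parts dish, 130 by 130 mm outside, walls 4 mm thick and 28 mm high, floor 4 to 5 mm thick. Origin: underside centre, on the bench. It stands to the left or to the right of the dispenser.
- beaker: Bystander: empty glass beaker, 70 mm across, 85 mm tall. Origin: underside centre.
- reagent: Bystander: amber reagent bottle, 70 mm across, 150 mm tall. Origin: underside centre.
- wrench: Bystander: steel open-ended wrench, 160 mm long, lying on the bench. Origin: underside centre.
- ball0_center (a point): Centre of a loose white ceramic grinding ball, 20 mm across, 25 g; starts in the hopper behind the cap. It rolls down the floor by itself when nothing blocks it.
- ball1_center (a point): Centre of a loose white ceramic grinding ball, 20 mm across, 25 g; starts in the hopper behind the cap. It rolls down the floor by itself when nothing blocks it.
- ball2_center (a point): Centre of a loose white ceramic grinding ball, 20 mm across, 25 g; starts in the hopper behind the cap. It rolls down the floor by itself when nothing blocks it.
- ball3_center (a point): Centre of a loose white ceramic grinding ball, 20 mm across, 25 g; starts in the hopper behind the cap. It rolls down the floor by itself when nothing blocks it.
Things that resemble listed ones, but are neither listed nor needed, are in the scene too. There is more than one size of the cap; the one meant has the size given above.

How it is judged:
On the way, in this order (a step that is already met when the one before it is completed fails the run):
1. the cap has been nudged back up the slope, still lying on the hopper floor, its centre at least 40 mm uphill of the lip (22 mm from where it was wedged) (y of cap in the frame of lip above 0.04 m and z of cap in the frame of chute below 0.076 m and angle between cap's own z axis and vertical below 0.3 rad), for 0.1 s.
2. all four balls are in the catch tray and the cap lies flat in the dish (y of ball0_center in the frame of chute between -0.15 and -0.048 m and x of ball0_center in the frame of chute between -0.075 and 0.075 m and z of each of ball0_center, ball1_center, ball2_center, ball3_center in the frame of chute below 0.055 m and y of ball1_center in the frame of chute between -0.15 and -0.048 m and x of ball1_center in the frame of chute between -0.075 and 0.075 m and y of ball2_center in the frame of chute between -0.15 and -0.048 m and x of ball2_center in the frame of chute between -0.075 and 0.075 m and y of ball3_center in the frame of chute between -0.15 and -0.048 m and x of ball3_center in the frame of chute between -0.075 and 0.075 m and x of cap in the frame of dish between -0.05 and 0.05 m and y of cap in the frame of dish between -0.05 and 0.05 m and z of cap in the frame of dish below 0.012 m and angle between cap's own z axis and vertical below 0.15 rad), for 0.2 s.
3. the shutter is fully closed (value of joint shutter above 0.056 m), for 0.2 s.
At the end, for the whole second after the job is handed in: All four balls are inside the catch tray, the cap lies flat (within 0.15 rad) and at rest on the floor of the dish, and the shutter is closed to within 4 mm of its stop (all of step 2 and value of joint shutter above 0.056 m and linear speed of cap below 0.02 m/s); the robot touches nothing.
It fails at once if a ball is lifted out of the dispenser (its centre more than 150 mm above the bench) (height (world z) of any of ball0_center, ball1_center, ball2_center, ball3_center above 0.15 m).
It fails at once if the cap is dropped from a height or thrown (faster than 1.2 m/s) (linear speed of cap above 1.2 m/s).
It fails at once if a bystander (bottle, beaker, wrench) is moved more than 20 mm (distance of any of beaker, reagent, wrench from where it was at the start of the episode above 0.02 m).
It also fails if it takes over 54 s, if anything falls off the work surface, if the arm or the gripper's body presses on something with over 40 N, if the wrist force passes 120 N, or if a joint passes its speed limit or range.

ROBOT

A 7-joint arm with a two-finger parallel gripper is mounted at the origin on the work surface. World frame = base frame: x ahead of the robot, y to its left, z up, the work surface at z = 0. Lengths are in m, angles in rad, forces in N, time in s.
With the tool pointing down it reaches from about 0.375 to 0.925 m from the base axis. Payload 3.1 kg.
Tool frame: the origin (TCP) lies between the finger pads; the fingertips stand 19 mm ahead of it and the grasp point (between the pads) is the TCP; z points along the fingers, y is the line along which they close (so a half turn about z gives the same grasp; the last joint's range is limited). The gripper opens to 85 mm and grips with 20 to 120 N. Pads are 22 mm wide; open, the fingers measure 114 mm over their backs; the gripper's body (76 mm by 85 mm) begins 54 mm behind the grasp point. The pads swing forward as they close: fully open they stand 13 mm farther back than shut.
Start: joints at [1.201, 0.383, 0.044, 1.598, -0.018, 1.161, -0.05], TCP at [0.175, -0.626, 0.25] pointing down, gripper open.
Joint ranges: [-2.61, 2.61], [-0.41, 2.15], [-1.48, 1.57], [0, 2.5], [-1.57, 4.71], [0.05, 1.97], [-2.85, 2.85]. Speed limits (rad/s): [2.79, 2.79, 3.14, 3.14, 3.14, 3.14, 3.14].

INTERFACE

Orientations are given as a unit quaternion [x, y, z, w].
In Python, from bench import move_ptp, movel, move_j, move_gripper, pause, inverse_kinematics, read_camera, camera_params, MotionError, sign_off, look_for, tip_of, read_time_s, read_qpos, read_joint_vel, read_effort, read_eef_pos, read_tcp_rot, read_ft_force, read_ft_torque, read_finger_gap, read_grasp_force gives the robot as it stands. Calls block until the motion is done:
- move_ptp(position, orientation): joint-space move of the TCP to a pose.
- movel(position, orientation=None, speed=0.15): straight line of the TCP; orientation=None keeps the orientation; speed is the mean speed in m/s.
- move_j(angles): joint-space move.
- move_gripper(opening, effort=None): finger opening in m; effort is the grip in N (None keeps the last); returns when the fingers have stopped.
- pause(seconds).
- inverse_kinematics(position, orientation): joint angles nearest the present ones, or None.
- read_camera(name): name is "scene" or "top"; returns the picture (480x640x3 uint8, red, green, blue); there is no depth.
- camera_params(name): a dict with "K" (3x3 intrinsics, pixels), "camera_from_world" (4x4, takes a point from world to camera coordinates). Camera axes: x right, y down, z forward; pixel columns grow to the right and rows downward; lengths in m; the calibration is good to about 2 mm. A picture is of the moment at which its call begins. camera_params takes no time and is no camera call.
A pose or a line that the arm cannot do raises MotionError and nothing moves.
- sign_off(): hands the job in; it is judged then, once.
Trained networks look in the newest picture that a camera, given by its name, has taken for a name from the list of things; names that differ only in an ending like _2 or _b are one class to them, and where a whole thing is asked for, a point or a joint stands for the part that bears it (a point fixed in the world has none). Each returns a list of dicts, best first, with "confidence" (0 to 1); they miss things now and then, are a little off and sometimes report something else, mostly with a low value. They report only what shows in the picture. A call takes as long as a camera call. They do not tell look-alikes from the thing itself.
- look_for(camera, name): "at" ([column, row] in pixels, amid what is visible of it).
- tip_of(camera, name): "at" ([column, row] in pixels: a listed point, or the origin of a listed thing).
Readings, each from a call of its own:
- read_time_s(): time.
- read_qpos(): joint angles.
- read_joint_vel(): joint speeds.
- read_effort(): joint torques, N m.
- read_eef_pos(): TCP position.
- read_tcp_rot(): TCP orientation.
- read_ft_force(): force on the tool from outside, world axes, zero at the start.
- read_ft_torque(): the same for the moment, N m.
- read_finger_gap(): finger opening in m.
- read_grasp_force(): force on a finger pad.
Only numpy, scipy, OpenCV 4.12 (cv2) and the standard library are available. Lean on these libraries where they do the work, as an engineer would, in place of code of your own. Each camera call takes 0.05 s, during which the arm holds its last target. There are 200 camera calls.

## Working session

There is one attempt and no reset: what is moved stays moved. The work goes in short steps, each a Python script; the robot and the scene stay as the last script left them, time stands still between calls to the robot, and variables do not carry over. Pictures are saved under pics/ and viewed, at most 10 in all, crops included, and the job is handed in when it is done.

```bash
mkdir -p pics; ls; cat > h.py <<'E'
import numpy as np, cv2
from bench import *
def ray(cam,px):
    p=camera_params(cam);K=np.array(p["K"]);T=np.array(p["camera_from_world"])
    R,t=T[:3,:3],T[:3,3]
    return -R.T@t, R.T@np.linalg.inv(K)@np.array([px[0],px[1],1.])
def onz(cam,px,z):
    o,d=ray(cam,px); return o+d*(z-o[2])/d[2]
def proj(cam,P):
    p=camera_params(cam);K=np.array(p["K"]);T=np.array(p["camera_from_world"])
    c=T[:3,:3]@np.array(P)+T[:3,3]; q=K@c; return q[:2]/q[2]
def shot(cam,fn=None):
    im=read_camera(cam)
    if fn: cv2.imwrite("pics/"+fn,im[:,:,::-1])
    return im
E
python3 - <<'E'
from h import *
for c in("top","scene"):
    shot(c,c+"0.png"); print(c,ray(c,(320,240)))
    for n in ["chute","lip","tray_floor","shutter_knob","cap","dish","beaker","reagent","wrench","ball0_center"]:
        r=tip_of(c,n); print(n,[(np.round(a["at"]).tolist(),round(a["confidence"],2)) for a in r[:6]])
print(read_time_s())
E
```

```text
pics
top (array([ 0.44145066, -0.00633792,  1.08630123]), array([ 1.07002372e-01, -6.92775915e-04, -9.94373233e-01]))
chute [([297.0, 247.0], 0.7), ([165.0, 265.0], 0.3)]
lip [([318.0, 238.0], 0.94)]
tray_floor [([345.0, 238.0], 0.69)]
shutter_knob [([326.0, 211.0], 0.69)]
cap [([309.0, 243.0], 0.87), ([322.0, 161.0], 0.76), ([338.0, 315.0], 0.64)]
dish [([453.0, 281.0], 0.92)]
beaker []
reagent [([150.0, 189.0], 0.93), ([458.0, 281.0], 0.73)]
wrench [([490.0, 193.0], 0.84)]
ball0_center [([299.0, 256.0], 0.41)]
scene (array([ 1.05073243, -0.89707249,  0.7510999 ]), array([-0.40573558,  0.72166238, -0.56095622]))
chute [([324.0, 248.0], 0.73)]
lip [([324.0, 245.0], 0.88), ([358.0, 196.0], 0.71), ([319.0, 231.0], 0.49)]
tray_floor [([324.0, 236.0], 0.5)]
shutter_knob [([340.0, 230.0], 0.89)]
cap [([387.0, 277.0], 0.9), ([262.0, 256.0], 0.71), ([326.0, 236.0], 0.61)]
dish []
beaker [([358.0, 195.0], 0.71)]
reagent [([407.0, 203.0], 0.69), ([323.0, 245.0], 0.31), ([356.0, 194.0], 0.28)]
wrench [([287.0, 377.0], 0.87)]
ball0_center [([319.0, 230.0], 0.51)]
1.1
```

View pics/top0.png

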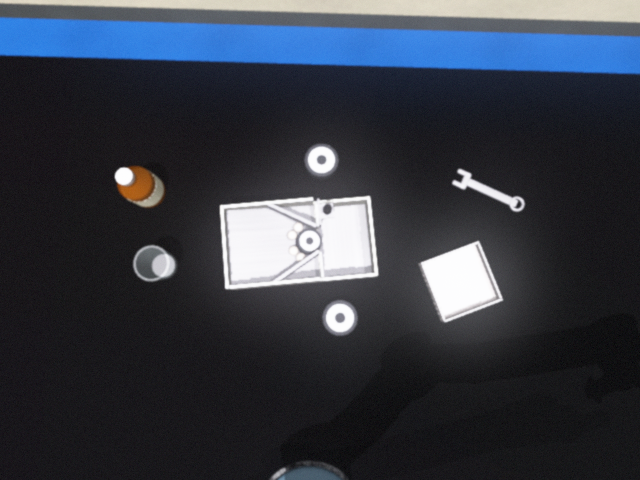

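View pics/scene0.png

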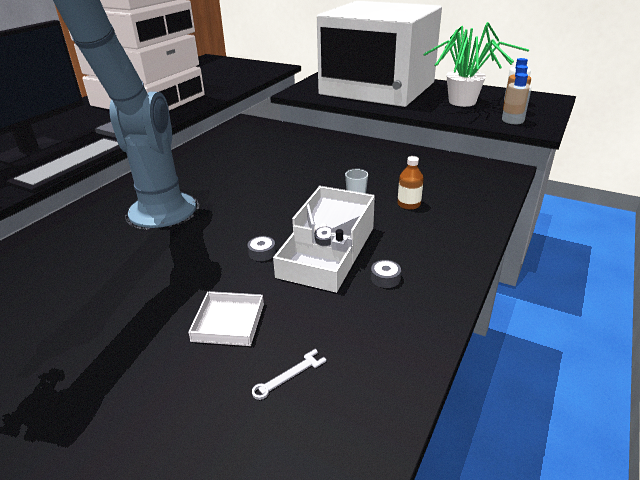

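The caps are at top (309,243), inside the outlet, and at (322,161) and (338,315), both on the bench. The one wedged in the outlet among the balls at (309,243) fits the description. I'll confirm it in an enlarged crop.

```bash
python3 - <<'E'
from h import *
from scipy.optimize import least_squares
im=cv2.imread("pics/top0.png"); g=cv2.cvtColor(im,6)
cv2.imwrite("pics/crop0.png",cv2.resize(im[180:300,210:390],None,fx=4.4,fy=4.4,interpolation=cv2.INTER_CUBIC))
m=(g>105).astype(np.uint8)
cs,_=cv2.findContours(m,cv2.RETR_EXTERNAL,cv2.CHAIN_APPROX_NONE)
Q={}
for c in cs:
    if cv2.contourArea(c)<2500: continue
    x,y,w,h=cv2.boundingRect(c)
    if y<100: continue
    a=cv2.approxPolyDP(cv2.convexHull(c),6,True)[:,0]; print((x,y,w,h),a.tolist(), cv2.boxPoints(cv2.minAreaRect(c)).round(1).tolist())
    Q["dish" if x>400 else "chute"]=a
def fit(pts,loc,x0):
    f=lambda v:np.concatenate([proj("top",[v[0]+np.cos(v[2])*l[0]-np.sin(v[2])*l[1],v[1]+np.sin(v[2])*l[0]+np.cos(v[2])*l[1],l[2]])-p for l,p in zip(loc,pts)])
    r=least_squares(f,x0); return r.x,r.fun.round(1)
def near(a,p): return a[np.argmin(np.linalg.norm(a-np.array(p),axis=1))]
P=[near(Q["chute"],p) for p in [(220,206),(228,289),(370,197),(378,275)]]
L=[(.081,.15,.104),(-.081,.15,.104),(.081,-.15,.062),(-.081,-.15,.062)]
v,r=fit(P,L,[.45,0,0]); print("chute",v,r)
P=[near(Q["dish"],p) for p in [(420,264),(479,242),(502,299),(445,321)]]
d,r=fit(P,[(.065,.065,.028),(.065,-.065,.028),(-.065,-.065,.028),(-.065,.065,.028)],[.35,-.3,.3]); print("dish",d,r)
c,s=np.cos(v[2]),np.sin(v[2])
def loc(p): q=np.array(p[:2])-v[:2]; return np.round([c*q[0]+s*q[1],-s*q[0]+c*q[1]],4)
for n,px,z in [("lip",(318,238),.045),("tray",(345,238),.005),("knob",(326,211),.113),("cap",(309,243),.05),("captop",(309,241),.072)]:
    print(n,onz("top",px,z).round(4),loc(onz("top",px,z)))
for n,z in (("cap",.022),):
    for px in((322,161),(338,315)): print(onz("top",px,z).round(3))
print("wrench",onz("top",(490,193),0).round(3),"scene lip",loc(onz("scene",(324,245),.045)),"knob",loc(onz("scene",(340,230),.113)))
np.save("v.npy",[v,d])
E
```

```text
(419, 240, 85, 83) [[478, 240], [503, 299], [444, 322], [419, 263]] [[417.1000061035156, 262.5], [479.29998779296875, 238.10000610351562], [503.70001220703125, 300.29998779296875], [441.5, 324.70001220703125]]
(219, 195, 160, 95) [[370, 196], [377, 276], [224, 287], [221, 204]] [[216.89999389648438, 203.8000030517578], [371.5, 190.6999969482422], [378.79998779296875, 276.8999938964844], [224.3000030517578, 290.1000061035156]]
chute [0.54789756 0.03271729 0.1020278 ] [-1.7 -0.5 -0.2  0.2  1.   0.3  1.1 -0. ]
dish [ 0.47852473 -0.29996362  0.39559811] [ 0.9 -0.2 -0.5  0.2 -0.6 -0.1  0.2  0.1]
lip [ 0.5575 -0.0029  0.045 ] [ 0.0059 -0.0364]
tray [ 0.5635 -0.0601  0.005 ] [ 0.0061 -0.0939]
knob [ 0.6026 -0.0171  0.113 ] [ 0.0493 -0.0551]
cap [0.5462 0.0151 0.05  ] [-0.0034 -0.0173]
captop [0.548  0.0148 0.072 ] [-0.0017 -0.0179]
[ 0.725 -0.007  0.022]
[ 0.402 -0.048  0.022]
wrench [ 0.67  -0.372  0.   ] scene lip [ 0.008  -0.0376] knob [ 0.0582 -0.0566]
```

View pics/crop0.png

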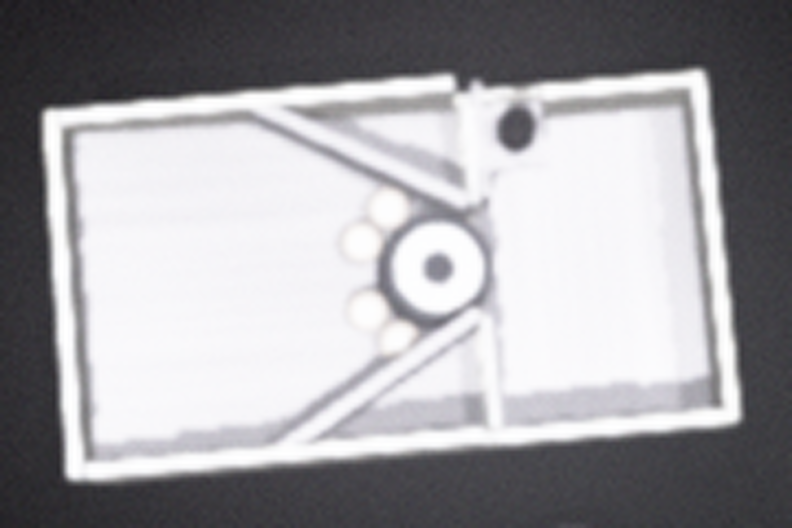

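The crop confirms the cap, centred at about (437,268) → full picture (309.3,240.9), wedged between the funnel ends with four balls uphill of it. The other two discs are on the bench. I'll refine the chute pose with the crop corners, check reachability, and then push low on the cap with the fingers tilted.

```bash
cat >> h.py <<'E'
from scipy.spatial.transform import Rotation as Rn
try: V,D=np.load("v.npy")
except Exception: pass
def W(p):   # chute -> world
    c,s=np.cos(V[2]),np.sin(V[2]); return np.array([V[0]+c*p[0]-s*p[1],V[1]+s*p[0]+c*p[1],p[2]])
def Lc(p):
    c,s=np.cos(V[2]),np.sin(V[2]); q=np.array(p)-[V[0],V[1],0]; return np.array([c*q[0]+s*q[1],-s*q[0]+c*q[1],q[2]])
def ori(yaw,phi,th=0):
    """tool down; closing line at angle phi from the chute's/dish's x; tilted so fingertips point towards local +y by th"""
    return (Rn.from_euler('z',yaw)*Rn.from_euler('x',th)*Rn.from_euler('z',phi-np.pi/2)*Rn.from_euler('x',np.pi)).as_quat()
floor=lambda y:.045+np.tan(.17)*(y+.04)
E
python3 - <<'E'
from h import *
from scipy.optimize import least_squares
P=np.array([(43,110),(70,480),(705,70),(740,422),(437,268)])/4.4+[210,180]
L=[(.081,.15,.104),(-.081,.15,.104),(.081,-.15,.062),(-.081,-.15,.062),(0,-.0257,.0697)]
def f(v):
    c,s=np.cos(v[2]),np.sin(v[2])
    return np.concatenate([proj("top",[v[0]+c*l[0]-s*l[1],v[1]+s*l[0]+c*l[1],l[2]])-p for l,p in zip(L,P)])
r=least_squares(f,V); print(r.x,r.fun.round(1)); V[:]=r.x; np.save("v.npy",[V,D])
print("cap",Lc(onz("top",P[4],.0697)).round(4),"knob",Lc(onz("top",(327.5,208.5),.113)).round(4),"scene knob",Lc(onz("scene",(340,230),.113)).round(4))
for c in ("chute",):
  for phi in (np.pi/2,-np.pi/2,0,np.pi):
    q=ori(V[2],phi,.3); R=Rn.from_quat(q).as_matrix()
    print(phi,R[:,2].round(2),R[:,1].round(2),[None if (a:=inverse_kinematics(W((0,y,.1)),q)) is None else np.round(a,2).tolist() for y in(-.1,.03)])
E
```

```text
[0.54632946 0.03320877 0.11566365] [-1.3  0.4 -1.8 -0.1 -0.2  0.2  0.1 -0.2  3.3 -0.3]
cap [-0.0001 -0.0191  0.0697] knob [ 0.0547 -0.0598  0.113 ] scene knob [ 0.0589 -0.058   0.113 ]
1.5707963267948966 [-0.03  0.29 -0.96] [ 0.11 -0.95 -0.3 ] [[0.45, 0.49, -0.3, 1.85, -0.19, 0.92, -1.16], [0.36, 0.46, -0.46, 1.93, -0.14, 0.82, -1.42]]
-1.5707963267948966 [-0.03  0.29 -0.96] [-0.11  0.95  0.3 ] [[0.74, 0.57, -0.68, 1.84, 0.07, 0.92, 1.78], [0.61, 0.54, -0.77, 1.92, 0.09, 0.83, 1.54]]
0 [-0.03  0.29 -0.96] [-0.99 -0.12  0.  ] [[0.3, 0.47, -0.13, 1.86, -0.29, 0.93, -2.65], [-0.99, 1.0, 1.37, 1.99, -1.27, 1.44, -2.14]]
3.141592653589793 [-0.03  0.29 -0.96] [0.99 0.12 0.  ] [[0.65, 0.53, -0.55, 1.84, -0.03, 0.92, 0.28], [0.51, 0.5, -0.65, 1.92, -0.01, 0.82, 0.05]]
```

```bash
python3 - <<'E'
from h import *
from scipy.optimize import least_squares
P=np.array([(43,110),(70,480),(705,70),(740,422),(437,268)])/4.4+[210,180]
L=[(.081,.143,.104),(-.081,.143,.104),(.081,-.157,.062),(-.081,-.157,.062),(0,-.0257,.0697)]
def f(v):
    c,s=np.cos(v[2]),np.sin(v[2])
    return np.concatenate([proj("top",[v[0]+c*l[0]-s*l[1],v[1]+s*l[0]+c*l[1],l[2]])-p for l,p in zip(L,P)])
r=least_squares(f,V); print(r.x,r.fun.round(1)); V[:]=r.x; np.save("v.npy",[V,D])
th=.3; q=ori(V[2],np.pi/2,th)
tcp=lambda y,z: W((0,y-.019*np.sin(th),z+.019*np.cos(th)))
move_gripper(0.0,40)
move_ptp(tcp(-.085,.20),q)
z0=floor(-.048)+.006
movel(tcp(-.085,z0),q,speed=.12); print(read_ft_force())
for y in (-.068,-.055,-.04,-.025,-.0105):
    movel(tcp(y,floor(y+.0145)+.004),q,speed=.05); print(y,np.round(read_ft_force(),1),Lc(read_eef_pos()).round(4))
movel(tcp(-.03,floor(0)+.01),q,speed=.1)
movel(tcp(-.06,.20),q,speed=.25)
pause(.5); shot("top","t1.png"); im=cv2.imread("pics/t1.png")
cv2.imwrite("pics/crop1.png",cv2.resize(im[180:300,210:390],None,fx=4.4,fy=4.4,interpolation=cv2.INTER_CUBIC))
print(read_time_s())
E
```

```text
[0.54567398 0.03880414 0.11572404] [-0.6  0.3 -1.1 -0.1  0.5  0.1  0.8 -0.3  0.5 -0.1]
[-0.23340478  0.69064276  0.49357926]
-0.068 [ 0.1  0.7 -0.5] [-0.     -0.0729  0.0649]
-0.055 [-0.5 -0.2  0.1] [ 0.     -0.06    0.0672]
-0.04 [-0.2 -0.   0.2] [-0.0001 -0.0443  0.0698]
-0.025 [ 0.5 -0.5  1.2] [-0.0001 -0.0293  0.0724]
-0.0105 [ 0.3 -1.2 -0.3] [-0.     -0.0149  0.0749]
9.6
```

View pics/crop1.png

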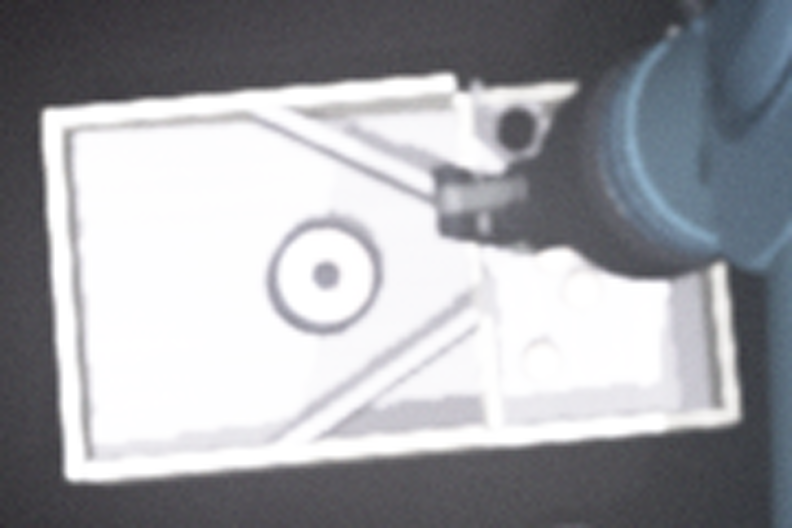

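The cap is at crop (325,275), flat and well up the slope. At least three balls show in the tray at (580,285), (540,358) and (555,262), and none are left in the hopper. Next I'll grasp the cap with the tool normal to the floor.

```bash
python3 - <<'E'
from h import *
px=np.array([325,275])/4.4+[210,180]
z=.08
for _ in range(5):
    p=Lc(onz("top",px,z)); z=floor(p[1]+.0037)+.0217
n=np.array([0,-np.sin(.17),np.cos(.17)])
o=np.array([p[0],p[1],z])-.022*n; print("cap origin",o.round(4))
q=ori(V[2],np.pi,.17)
at=lambda h:W(o+h*n)
move_gripper(.075)
move_ptp(at(.12),q)
movel(at(.035),q,speed=.12); print(np.round(read_ft_force(),1))
movel(at(.019),q,speed=.05); print(np.round(read_ft_force(),1))
move_gripper(.03,40); print("gap",read_finger_gap(),read_grasp_force(),np.round(read_ft_force(),1))
movel(at(.019)+[0,0,.13],q,speed=.12); print("gap",read_finger_gap(),np.round(read_ft_force(),1))
shot("scene","s2.png"); shot("top","t2.png")
a=cv2.imread("pics/s2.png")[110:290,230:430]; b=cv2.imread("pics/t2.png")[170:300,200:400]
cv2.imwrite("pics/c2.png",np.hstack([cv2.resize(a,(400,360)),cv2.resize(b,(400,360))])); print(read_time_s())
E
```

```text
cap origin [0.0003 0.0292 0.0569]
[-0.1  0.2 -0.4]
[ 0.1  0.7 -0.4]
gap 0.05060405504029369 42.398555874824524 [ 1.3 -0.2  2.1]
gap 0.05079283726542715 [ 0.8  0.9 -3.6]
14.425
```

View pics/c2.png

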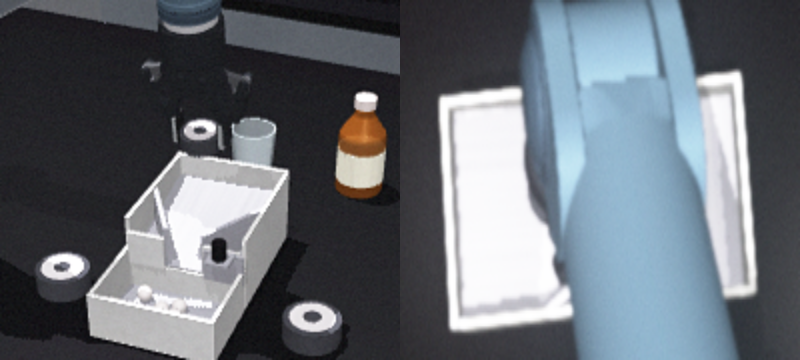

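The cap is held (gap about 51 mm) and the hopper is empty. The left half shows balls in the tray near (145,293) and (175,306). Next I'll lay the cap in the dish.

```bash
python3 - <<'E'
from h import *
q=ori(D[2],np.pi,0)
for z in (.19,):
    move_ptp([D[0],D[1],z],q)
print(read_finger_gap(),np.round(read_ft_force(),1))
movel([D[0],D[1],.045],q,speed=.12)
b=read_ft_force()[2]; z=.045
while z>.020:
    z-=.002 if z>.031 else .001
    movel([D[0],D[1],z],q,speed=.04)
    f=read_ft_force()[2]-b
    if abs(f)>3: break
print("z",z,f,read_eef_pos())
move_gripper(.068); pause(.2)
movel([D[0],D[1],.15],q,speed=.15); 
move_ptp([D[0]-.05,D[1]-.1,.25],q)
shot("top","t3.png"); shot("scene","s3.png")
for c in("top","scene"): print([(np.round(r["at"],1),round(r["confidence"],2)) for r in look_for(c,"ball0_center")],[(np.round(r["at"],1),round(r["confidence"],2)) for r in tip_of(c,"cap")])
a=cv2.imread("pics/s3.png")[200:360,180:380]; b=cv2.imread("pics/t3.png")[180:330,310:510]
cv2.imwrite("pics/c3.png",np.hstack([cv2.resize(a,(400,320)),cv2.resize(b,(400,320))])); print(read_time_s())
E
```

```text
0.0505375187183964 [ 0.4  0.3 -2.7]
z 0.02299999999999998 6.9372859790251935 [ 0.47850781 -0.29996389  0.02384679]
[(array([294.7, 243.4]), 0.66), (array([341.5, 243.9]), 0.47)] [(array([337. , 317.6]), 0.91), (array([319.1, 160. ]), 0.63), (array([456.3, 282.3]), 0.59)]
[] [(array([388.5, 278. ]), 0.83), (array([260.8, 255.3]), 0.6), (array([225.8, 318.6]), 0.58), (array([410. , 203.8]), 0.4)]
23.3833
```

View pics/c3.png

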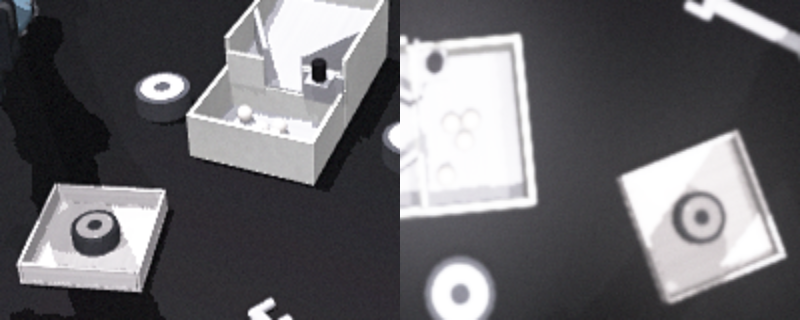

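The cap lies flat in the dish at (698,217). All four balls are in the tray at (450,122), (470,118), (465,140) and (447,170), so the hopper "ball" detection is spurious. Next I'll close the shutter.

```bash
python3 - <<'E'
from h import *
k=Lc(onz("top",(327.5,208.5),.113)); print("knob",k.round(4))
q=ori(V[2],np.pi,0)
at=lambda x,z:W((x,-.068,z))
move_gripper(0)
move_ptp(at(.098,.20),q)
movel(at(.098,.113),q,speed=.15); b=np.array(read_ft_force()); print(b.round(1))
u=W((1,0,0))-W((0,0,0))
movel(at(.03,.113),q,speed=.06); print((np.array(read_ft_force())-b)@u)
x=.03
while x>.010:
    x-=.002; movel(at(x,.113),q,speed=.04); f=(np.array(read_ft_force())-b)@u
    print(round(x,3),round(f,1),Lc(read_eef_pos())[0].round(4))
    if f>9: break
movel(at(x+.02,.113),q,speed=.06)
movel(at(x+.03,.22),q,speed=.2)
move_ptp([.45,-.25,.3],q)
shot("top","t4.png"); shot("scene","s4.png")
a=cv2.imread("pics/s4.png")[180:360,180:405]; b=cv2.imread("pics/t4.png")[180:330,310:510]
cv2.imwrite("pics/c4.png",np.hstack([cv2.resize(a,(400,320)),cv2.resize(b,(400,320))])); print(read_time_s())
E
```

```text
knob [ 0.0547 -0.0654  0.113 ]
[ 0.8  0.2 -0. ]
-1.3548618867036095
0.028 0.6 0.0278
0.026 0.4 0.0257
0.024 1.6 0.0244
0.022 6.0 0.0242
0.02 8.5 0.024
0.018 11.9 0.0238
31.55
```

View pics/c4.png

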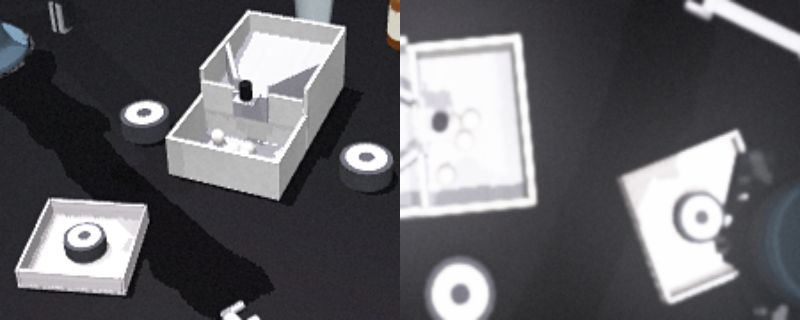

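The knob now stands centred on the outlet, at left-half (246,90) and right-half (440,122). It met a hard stop at the nominal closed position, the cap is flat in the dish, and the balls are in the tray.

```bash
python3 -c "
from h import *
print(sign_off())"
```

```text
the job is handed in; nothing more can be done
None
```

I handed the job in at about 32 s of the 54 s allowed: all four balls are in the catch tray, the cap lies flat in the dish, the shutter is closed against its stop, and the bottle, beaker and wrench were not touched; the sign-off returned no verdict.

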